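# Press the two standing log slices home on the foam cross

### The job

Two of the three round log slices on the green foam cross still stand up on their wire picks: with the fingertips, press each of these two gently straight down until it lies flat on the foam, then draw the hand away. The third slice is done, and the bark chips and pine cones must stay standing as they are for now: do not touch them, the bare foam or the tools lying about, and do not pull any pick up.

Things in the scene. Friction and masses are not known exactly. Their poses are not given: they have to be found in the camera images.
- cross: foam cross lying on the bench: dark green foam, 500 mm long (its own y), the crossbar 300 mm (its own x) centred 90 mm towards +y from the middle; beams 90 mm wide; the foam's flat top is 60 mm above the bench. It does not slide. Origin: middle of the long beam, on the underside, z up. Fingers dent the foam.
- slice_large_top (a point): centre of the upper face of the large log slice that stands up on its wire pick: a level disc of pale wood with a dark bark rim, 60 mm across, 12 mm thick (its underside is 12 mm below this point); this point is 72 mm above the bench when the slice lies flat on the foam
- slice_large (a joint): the large slice's pick in the foam. The slice slides straight up and down only, on its pick in the foam: it takes about 3 N to push it, it stays where it is left, and it stops where its underside meets the foam, which gives about 1 mm for every 4 N and springs back. Joint value in m: 0 = the pick as far out as it is ever set at the start, underside 18 mm above the foam; grows as the slice goes down; 0.018 = lying flat on the foam. Starts at 0 to 0.006.
- slice_small_top (a point): centre of the upper face of the small log slice that stands up on its wire pick: a level disc of pale wood with a dark bark rim, 48 mm across, 12 mm thick (its underside is 12 mm below this point); this point is 72 mm above the bench when the slice lies flat on the foam
- slice_small (a joint): the small slice's pick in the foam. The slice slides straight up and down only, on its pick in the foam: it takes about 3 N to push it, it stays where it is left, and it stops where its underside meets the foam, which gives about 1 mm for every 4 N and springs back. Joint value in m: 0 = the pick as far out as it is ever set at the start, underside 18 mm above the foam; grows as the slice goes down; 0.018 = lying flat on the foam. Starts at 0 to 0.006.
- slice_seated: third log slice, 54 mm across and 12 mm thick, already lying flat on the foam; origin at the centre of its underside
- bark_wide: reddish-brown bark chip, about 55 x 34 mm, 13 mm thick, standing up on a wire pick with 12 to 18 mm of air under it; origin at the centre of its underside; slides down on its pick if pushed with about 2.5 N
- bark_narrow: reddish-brown bark chip, about 60 x 26 mm, 13 mm thick, standing up on a wire pick in the same way; origin at the centre of its underside
- cone_a: dark brown pine cone, 48 mm across, 40 mm tall, standing up on a wire pick with 12 to 18 mm of air under it; origin at the centre of its underside; slides down on its pick if pushed with about 2.5 N
- cone_b: dark brown pine cone, 48 mm across, 40 mm tall, standing up on a wire pick with 12 to 18 mm of air under it; origin at the centre of its underside; slides down on its pick if pushed with about 2.5 N
- pliers: yellow-handled pliers lying flat, 155 x 65 x 15 mm, loose on the bench near the cross; origin at its underside
- screwdriver: red-handled screwdriver lying flat, 170 mm long, 26 mm thick, loose on the bench near the cross; origin at its underside
- knife: orange snap-off knife lying flat, 145 x 19 x 17 mm, loose on the bench near the cross; origin at its underside
- tape_roll: roll of amber tape lying flat, 96 mm across, 36 mm high, loose on the bench near the cross; origin at its underside
- wire_reel: green reel of binding wire standing on end, 60 mm across, 44 mm high, loose on the bench near the cross; origin at its underside

How it is judged:
By the outcome, as a careful person would: the job done as asked, in the order asked, and still so for the second after the job is handed in, with the robot touching nothing.
It also fails if it takes over 40 s, if anything falls off the work surface, if the arm or the gripper's body presses on something with over 40 N, if the wrist force passes 120 N, or if a joint passes its speed limit or range.

### The arm

A 7-joint arm with a two-finger parallel gripper is mounted at the origin on the work surface. World frame = base frame: x ahead of the robot, y to its left, z up, the work surface at z = 0. Lengths are in m, angles in rad, forces in N, time in s.
With the tool pointing down it reaches from about 0.425 to 0.875 m from the base axis. Payload 4.7 kg.
Tool frame: the origin (TCP) lies between the finger pads; the fingertips stand 14 mm ahead of it and the grasp point (between the pads) lies 5 mm behind it; z points along the fingers, y is the line along which they close (so a half turn about z gives the same grasp; the last joint's range is limited). The gripper opens to 87 mm and grips with 3 to 60 N. Pads are 19 mm wide; open, the fingers measure 117 mm over their backs; the gripper's body (75 mm by 190 mm) begins 51 mm behind the grasp point.
Start: joints at [-1.236, 0.321, -0.07, 1.45, 0.023, 1.371, -0.057], TCP at [0.205, 0.617, 0.237] pointing down, gripper open.
Joint ranges: [-2.86, 2.86], [-0.3, 2.09], [-1.38, 1.24], [0.06, 2.45], [-1.56, 4.7], [0.09, 2.05], [-2.69, 2.69]. Speed limits (rad/s): [2.57, 2.57, 3.14, 3.14, 3.14, 3.14, 3.14].

### API

Orientations are given as a rotation vector (axis times angle).
In Python, from bench import ctrl gives the robot as it stands.
- The arm moves only by the tool step_arm, never from a script. Its argument "commands" is a list of rows, each an object with "travel": the shift along the tool's x, y, z in m, a list of three; "turn": the turn, a rotation vector about the tool's x, y, z in degrees, a list of three. A call has 1 to 5 rows; each row is the pose to reach, as a shift and turn from the pose commanded when the call began, along the tool's axes at that moment; what a row does not reach only later rows make up. A row lasts 1/10 s, in which the tool goes at most 50 mm and 8.59 degrees, less where a joint would pass 70% of its speed; a pose out of reach is approached as far as the arm can. A call with a gripper value outside its range is refused whole. "gripper" is the opening, from 0 (shut) to 1 (fully open), set as the call begins (left out, the last holds). The fingers move at their own pace and stop on an object; "force" is the grip in N (left out, the last holds). Time passes only in rows, so rows that repeat a pose let the fingers close. It gives the time, the measured TCP pose, the force, the opening and the grip force at its end, in the units of the state.
- ctrl.get_state(): the state, without advancing time (a new reading comes with each control period).
- ctrl.get_image(name): name is "scene" or "top"; returns the picture (400x640x3 uint8, red, green, blue); there is no depth.
- ctrl.camera_model(name): a dict with "fx", "fy", "cx", "cy" (pixels), "R" (3x3) and "t" (3): a world point X has camera coordinates R X + t. Camera axes: x right, y down, z forward; pixel columns grow to the right and rows downward; lengths in m; the calibration is good to about 2 mm. A picture is of the moment at which its call begins. camera_model takes no time and is no camera call.
- ctrl.close_job(): hands the job in; it is judged then, once.
The state is a dict: "time": time; "joint_positions": joint angles; "qd": joint speeds; "joint_torque": joint torques, N m; "position": TCP position; "tool_rot": TCP orientation; "ft_force": force on the tool from outside, world axes, zero at the start; "torque": the same for the moment, N m; "grip_width": opening from 0.0 (shut) to 1.0 (fully open); "grip_force": force on a finger pad.
Only numpy, scipy, OpenCV 4.12 (cv2) and the standard library are available. Lean on these libraries where they do the work, as an engineer would, in place of code of your own. Each camera call takes 0.05 s, during which the arm holds its last target. There are 200 camera calls.

## Working session

There is one attempt and no reset: what is moved stays moved. The work goes in short steps, Python scripts to look and compute and a tool call to move; the robot and the scene stay as the last step left them, time stands still between calls to the robot, and variables do not carry over. Pictures are saved under pics/ and viewed, at most 10 in all, crops included, and the job is handed in when it is done.

Besides the shell and the picture viewer there is one more tool, called as name(argument=value, ...), one argument or row to a line, values as JSON. step_arm: Moves the arm, as the interface text tells. Its arguments: {"type":"object","properties":{"commands":{"type":"array"},"gripper":{"type":"number"},"force":{"type":"number"}},"required":["commands"]}

```bash
mkdir -p pics; python3 - <<'E'
from bench import ctrl
import cv2,json
for n in("top","scene"):
    cv2.imwrite(f"pics/{n}0.png",ctrl.get_image(n)[:,:,::-1]); m=ctrl.camera_model(n); print(n,m)
print(ctrl.get_state())
E
```

```text
top {'fx': 481.34557601273394, 'fy': 481.34557601273394, 'cx': 321.8125784554566, 'cy': 198.4077196660291, 'R': array([[-0.01008558, -0.99993505, -0.00530867],
       [-0.99722643,  0.01044949, -0.07369028],
       [ 0.07374097,  0.00455074, -0.99726705]]), 't': array([0.01023499, 0.51499304, 1.30508231])}
scene {'fx': 408.1590553148041, 'fy': 408.1590553148041, 'cx': 312.3768340991068, 'cy': 195.96289316423997, 'R': array([[-6.34523495e-01,  7.72903316e-01,  6.30824588e-04],
       [ 6.32611769e-01,  5.19818170e-01, -5.74100531e-01],
       [-4.44052118e-01, -3.63881208e-01, -8.18784577e-01]]), 't': array([ 0.31703123, -0.30806229,  1.56120848])}
{'time': 0.1, 'joint_positions': array([-1.23590781,  0.3217538 , -0.07007436,  1.45151642,  0.02260444,
        1.37078437, -0.05691857]), 'qd': array([ 0.00061395, -0.00198993, -0.00215393, -0.0023932 ,  0.00179376,
        0.00082493,  0.00080314]), 'joint_torque': array([-1.86404141e-04, -4.92573667e+01, -4.05709064e-01, -3.13395667e+01,
       -6.41335314e-02,  3.94472620e-02,  7.34638274e-05]), 'position': array([0.20486456, 0.61639751, 0.23558594]), 'tool_rot': array([-5.01709026e-01, -3.10109915e+00,  2.61787065e-03]), 'ft_force': array([-0.30680998,  0.06504658, -0.67623115]), 'torque': array([-0.06019009, -0.00213266,  0.02697874]), 'grip_force': 0.0, 'grip_width': 0.9976414616151934}
```

View pics/top0.png

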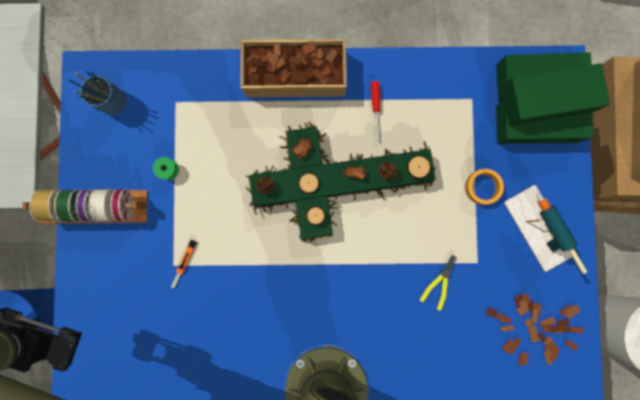

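View pics/scene0.png

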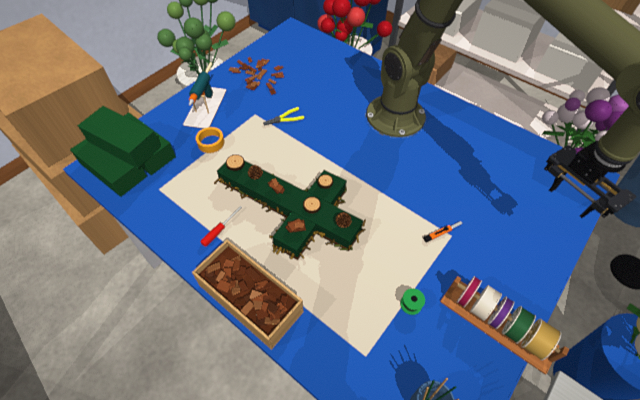

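The top view shows the slices at about (419,167), (309,183) and (316,216). In the scene view they are at (235,161), (312,204) and (325,180). Next I'll enlarge the crops and triangulate to find which two are standing.

```bash
cat > h.py <<'E'
import cv2,numpy as np
from bench import ctrl
def P(n):
    m=ctrl.camera_model(n);K=np.array([[m['fx'],0,m['cx']],[0,m['fy'],m['cy']],[0,0,1]])
    return K@np.c_[m['R'],m['t']]
def pix(n,X): p=P(n)@np.r_[X,1]; return p[:2]/p[2]
def tri(a,b):
    X=cv2.triangulatePoints(P("top"),P("scene"),np.float64(a),np.float64(b)).ravel(); return X[:3]/X[3]
def blob(img,uv,r=22):
    u,v=map(int,uv);c=cv2.cvtColor(img[v-r:v+r,u-r:u+r],cv2.COLOR_BGR2HSV)
    m=cv2.inRange(c,(8,50,130),(25,200,255))
    n,l,s,ce=cv2.connectedComponentsWithStats(m);i=l[r,r]
    if i==0:i=1+np.argmax(s[1:,4])
    return ce[i]+[u-r,v-r],s[i]
def at_z(n,uv,z):
    M=P(n);A=np.c_[M[:,:2],-np.r_[uv,1]];return np.linalg.solve(A,-(M[:,2]*z+M[:,3]))[:2]
E
python3 - <<'E'
from h import *
t=cv2.imread("pics/top0.png");s=cv2.imread("pics/scene0.png")
for a,b in(((419,167),(235,161)),((309,183),(312,204)),((316,216),(325,180))):
    ca,sa=blob(t,a);cb,sb=blob(s,b);X=tri(ca,cb)
    print(ca.round(1),sa,cb.round(1),sb,X.round(4),"reproj",(pix("top",X)-ca).round(2), "diam est top",2*np.sqrt(sa[4]/np.pi)/481.3*1.25)
a=cv2.resize(t[115:250,235:450],None,fx=3.7,fy=3.7,interpolation=2)
b=cv2.resize(s[135:275,200:380],None,fx=4.2,fy=4.2,interpolation=2)
cv2.imwrite("pics/topz.png",a);cv2.imwrite("pics/scz.png",b)
E
```

```text
[418.7 166.3] [ 12  11  21  21 348] [234.4 160.6] [ 13  15  18  14 190] [ 0.5916 -0.25    0.0878] reproj [ 0.03 -0.03] diam est top 0.05466871082021861
[308.3 182.5] [ 13  13  18  18 270] [311.6 203.5] [ 14  15  16  14 176] [0.5537 0.0404 0.0702] reproj [-0.14  0.11] diam est top 0.04815385855265193
[315.2 215.3] [ 13  13  17  17 221] [325. 180.] [ 16  17  13  11 120] [0.466  0.0226 0.0846] reproj [-0.11  0.08] diam est top 0.04356576529992699
```

View pics/topz.png

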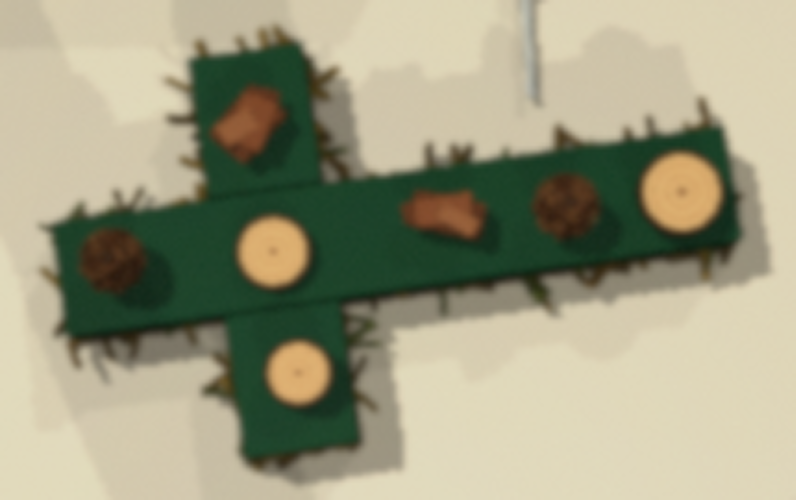

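View pics/scz.png

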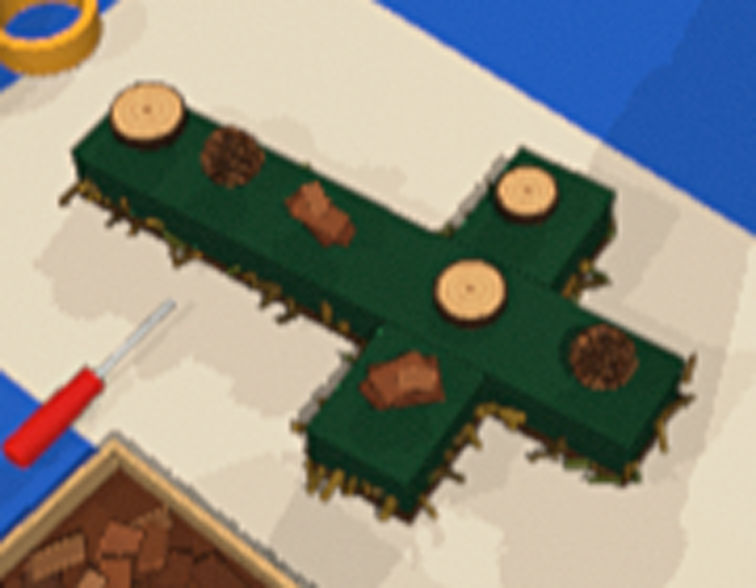

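The triangulation agrees with the sizes and heights given:

| Slice | x, y (m) | Top z (m) | State |
|---|---|---|---|
| Large | (0.592, -0.250) | ≈ 0.088 | Standing |
| Small | (0.466, 0.023) | ≈ 0.085 | Standing |
| Middle | (0.554, 0.040) | ≈ 0.070 (expected 0.072) | Seated |

I'll close the fingers and head for the small slice first.

step_arm(
  commands=[
    {"travel":[-0.03,-0.021,0]},
    {"travel":[-0.06,-0.043,0]},
    {"travel":[-0.09,-0.065,0]},
    {"travel":[-0.12,-0.086,0]},
    {"travel":[-0.15,-0.107,0]},
  ],
  gripper=0,
  force=10,
)

```text
$.commands[0]: bad value
```

step_arm(
  commands=[
    {"travel":[-0.03,-0.021,0]},
    {"travel":[-0.06,-0.043,0]},
    {"travel":[-0.09,-0.065,0]},
    {"travel":[-0.12,-0.086,0]},
    {"travel":[-0.15,-0.107,0]},
  ],
)

```text
$.commands[0]: bad value
```

```bash
cat >> h.py <<'E'
from scipy.spatial.transform import Rotation as Ro
def to(x,y,z):
    s=ctrl.get_state();R=Ro.from_rotvec(s['tool_rot'])
    print("t",s['time'],"p",s['position'].round(4),"F",s['ft_force'].round(2),"grip",round(s['grip_width'],3),"zaxis",R.as_matrix()[:,2].round(4),"travel",R.inv().apply(np.r_[x,y,z]-s['position']).round(4))
E
python3 -c "
from h import *
to(.466,.0226,.15)"
```

```text
t 0.1 p [0.2049 0.6164 0.2356] F [-0.31  0.07 -0.68] grip 0.998 zaxis [-4.0e-04 -1.6e-03 -1.0e+00] travel [-0.435  -0.481   0.0864]
```

step_arm(
  commands=[
    {"travel":[-0.03,-0.021,0],"turn":[0,0,0]},
    {"travel":[-0.06,-0.043,0],"turn":[0,0,0]},
    {"travel":[-0.09,-0.065,0],"turn":[0,0,0]},
    {"travel":[-0.12,-0.086,0],"turn":[0,0,0]},
    {"travel":[-0.15,-0.107,0],"turn":[0,0,0]},
  ],
  gripper=0,
  force=10,
)

```text
time: 0.6
position: [0.3142, 0.4665, 0.2361]
tool_rot: [-0.502, -3.101, 0.001]
ft_force: [0.7, 0.5, 0.4]
grip_width: 0.634
grip_force: 0.0
```

step_arm(
  commands=[
    {"travel":[-0.03,-0.021,0],"turn":[0,0,0]},
    {"travel":[-0.06,-0.043,0],"turn":[0,0,0]},
    {"travel":[-0.09,-0.065,0],"turn":[0,0,0]},
    {"travel":[-0.12,-0.086,0],"turn":[0,0,0]},
    {"travel":[-0.15,-0.107,0],"turn":[0,0,0]},
  ],
)

```text
time: 1.1
position: [0.4227, 0.3177, 0.2363]
tool_rot: [-0.502, -3.101, 0.0]
ft_force: [0.4, 0.2, -0.3]
grip_width: 0.171
grip_force: 0.0
```

```bash
python3 -c "
from h import *
to(.466,.0226,.15)"
```

```text
t 1.1 p [0.4227 0.3177 0.2363] F [ 0.44  0.22 -0.26] grip 0.171 zaxis [-4.e-04 -2.e-04 -1.e+00] travel [-0.1342 -0.2663  0.0863]
```

step_arm(
  commands=[
    {"travel":[-0.017,-0.033,0],"turn":[0,0,0]},
    {"travel":[-0.034,-0.067,0],"turn":[0,0,0]},
    {"travel":[-0.05,-0.1,0],"turn":[0,0,0]},
    {"travel":[-0.067,-0.133,0],"turn":[0,0,0]},
    {"travel":[-0.084,-0.166,0],"turn":[0,0,0]},
  ],
)

```text
time: 1.6
position: [0.4494, 0.1335, 0.2363]
tool_rot: [-0.502, -3.101, 0.0]
ft_force: [0.6, -0.9, 0.5]
grip_width: 0.007
grip_force: 0.0
```

step_arm(
  commands=[
    {"travel":[-0.017,-0.033,0],"turn":[0,0,0]},
    {"travel":[-0.034,-0.067,0],"turn":[0,0,0]},
    {"travel":[-0.05,-0.1,0.0],"turn":[0,0,0]},
    {"travel":[-0.05,-0.1,0.04],"turn":[0,0,0]},
    {"travel":[-0.05,-0.1,0.08],"turn":[0,0,0]},
  ],
)

```text
time: 2.1
position: [0.4665, 0.0233, 0.1566]
tool_rot: [0.506, 3.097, 0.003]
ft_force: [0.5, 0.9, -1.9]
grip_width: 0.002
grip_force: 0.0
```

step_arm(
  commands=[
    {"travel":[0,0,0.01],"turn":[0,0,0]},
    {"travel":[0,0,0.01],"turn":[0,0,0]},
    {"travel":[0,0,0.01],"turn":[0,0,0]},
  ],
)

```text
time: 2.4
position: [0.4665, 0.0248, 0.1479]
tool_rot: [0.501, 3.1, 0.001]
ft_force: [0.2, -0.2, -0.3]
grip_width: 0.003
grip_force: 0.0
```

```bash
python3 - <<'E'
from h import *
i=ctrl.get_image("top")[:,:,::-1].copy();j=ctrl.get_image("scene")[:,:,::-1].copy()
to(.466,.0226,.092)
p=ctrl.get_state()['position']-[0,0,.014];print(pix("top",p),pix("scene",p))
cv2.imwrite("pics/pair1.png",np.hstack([cv2.resize(k[v-40:v+40,u-50:u+50],(400,320)) for k,u,v in((i,315,215),(j,325,180))]))
E
```

```text
t 2.5 p [0.467  0.0249 0.1485] F [-0.31  0.34 -0.02] grip 0.005 zaxis [ 3.4e-03  8.0e-04 -1.0e+00] travel [ 0.0004 -0.0026  0.0565]
[313.77575353 214.24397752] [325.62848221 170.54104617]
```

View pics/pair1.png

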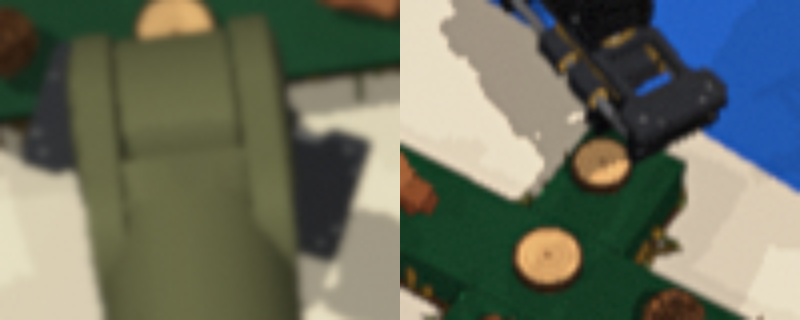

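The arm hides the slice from above, but the scene crop (right half) shows the closed fingers at about (605,125), right over the small slice at (600,163). I'll lower the hand.

step_arm(
  commands=[
    {"travel":[0,-0.002,0.02],"turn":[0,0,0]},
    {"travel":[0,-0.002,0.036],"turn":[0,0,0]},
    {"travel":[0,-0.002,0.041],"turn":[0,0,0]},
    {"travel":[0,-0.002,0.041],"turn":[0,0,0]},
  ],
)

```text
time: 2.9
position: [0.4652, 0.0228, 0.106]
tool_rot: [0.501, 3.101, 0.0]
ft_force: [0.6, -0.5, -0.1]
grip_width: 0.006
grip_force: 0.0
```

step_arm(
  commands=[
    {"travel":[0,0,0.003],"turn":[0,0,0]},
    {"travel":[0,0,0.006],"turn":[0,0,0]},
    {"travel":[0,0,0.009],"turn":[0,0,0]},
    {"travel":[0,0,0.011],"turn":[0,0,0]},
    {"travel":[0,0,0.011],"turn":[0,0,0]},
  ],
)

```text
time: 3.4
position: [0.4657, 0.0228, 0.0949]
tool_rot: [0.501, 3.1, 0.001]
ft_force: [2.3, 0.8, 2.1]
grip_width: 0.006
grip_force: 1.1
```

step_arm(
  commands=[
    {"travel":[0,0,0.002],"turn":[0,0,0]},
    {"travel":[0,0,0.004],"turn":[0,0,0]},
    {"travel":[0,0,0.006],"turn":[0,0,0]},
    {"travel":[0,0,0.007],"turn":[0,0,0]},
    {"travel":[0,0,0.007],"turn":[0,0,0]},
  ],
)

```text
time: 3.9
position: [0.4648, 0.0225, 0.0874]
tool_rot: [-0.502, -3.101, 0.0]
ft_force: [1.4, 0.3, 2.7]
grip_width: 0.006
grip_force: 1.3
```

step_arm(
  commands=[
    {"travel":[0,0,0.001],"turn":[0,0,0]},
    {"travel":[0,0,0.0015],"turn":[0,0,0]},
    {"travel":[0,0,0.002],"turn":[0,0,0]},
    {"travel":[0,0,0.002],"turn":[0,0,0]},
  ],
)

```text
time: 4.3
position: [0.4648, 0.0226, 0.0855]
tool_rot: [-0.502, -3.101, 0.0]
ft_force: [1.6, 0.8, 3.1]
grip_width: 0.008
grip_force: 1.6
```

step_arm(
  commands=[
    {"travel":[0,0,0.0005],"turn":[0,0,0]},
    {"travel":[0,0,0.001],"turn":[0,0,0]},
    {"travel":[0,0,0.001],"turn":[0,0,0]},
  ],
)

```text
time: 4.6
position: [0.4648, 0.0226, 0.0848]
tool_rot: [-0.502, -3.101, -0.0]
ft_force: [0.4, 0.1, 6.1]
grip_width: 0.005
grip_force: 3.0
```

step_arm(
  commands=[
    {"travel":[0,0,0.0005],"turn":[0,0,0]},
    {"travel":[0,0,0.0005],"turn":[0,0,0]},
  ],
)

```text
time: 4.8
position: [0.4648, 0.0226, 0.0844]
tool_rot: [-0.502, -3.101, -0.0]
ft_force: [-0.2, -1.1, 6.4]
grip_width: 0.007
grip_force: 3.6
```

The force climbs past the 3 N sliding level at a fingertip height of 0.0705 m, so the small slice is seated. I'll retreat straight up and go to the large one.

step_arm(
  commands=[
    {"travel":[0,0,-0.01],"turn":[0,0,0]},
    {"travel":[0,0,-0.035],"turn":[0,0,0]},
    {"travel":[0,0,-0.07],"turn":[0,0,0]},
    {"travel":[0,0,-0.1],"turn":[0,0,0]},
    {"travel":[-0.02,-0.02,-0.12],"turn":[0,0,0]},
  ],
)

```text
time: 5.3
position: [0.4765, 0.0003, 0.2058]
tool_rot: [-0.492, -3.102, -0.003]
ft_force: [1.1, -0.5, -0.1]
grip_width: 0.006
grip_force: 0.0
```

step_arm(
  commands=[
    {"travel":[-0.026,-0.028,0],"turn":[0,0,0]},
    {"travel":[-0.052,-0.056,0],"turn":[0,0,0]},
    {"travel":[-0.079,-0.083,0],"turn":[0,0,0]},
    {"travel":[-0.105,-0.111,0],"turn":[0,0,0]},
    {"travel":[-0.13,-0.138,0],"turn":[0,0,0]},
  ],
)

```text
time: 5.8
position: [0.5568, -0.1758, 0.2036]
tool_rot: [-0.501, -3.099, -0.0]
ft_force: [0.8, 0.9, -0.1]
grip_width: 0.006
grip_force: 0.0
```

step_arm(
  commands=[
    {"travel":[-0.026,-0.028,0],"turn":[0,0,0]},
    {"travel":[-0.055,-0.06,0],"turn":[0,0,0]},
    {"travel":[-0.055,-0.06,0],"turn":[0,0,0]},
  ],
)

```text
time: 6.1
position: [0.5891, -0.2555, 0.2027]
tool_rot: [-0.513, -3.096, 0.008]
ft_force: [-0.5, -0.3, -0.5]
grip_width: 0.001
grip_force: 0.0
```

```bash
python3 - <<'E'
from h import *
i=ctrl.get_image("top")[:,:,::-1].copy();j=ctrl.get_image("scene")[:,:,::-1].copy()
to(.5916,-.25,.11)
try:
    a,sa=blob(i,(316,216));b,sb=blob(j,(325,182));print(a,sa,b,sb,tri(a,b))
except Exception as e: print(e)
cv2.imwrite("pics/pair2.png",np.hstack([cv2.resize(k[v-50:v+50,u-65:u+65],(400,308)) for k,u,v in((i,360,195),(j,295,185))]))
E
```

```text
t 6.2 p [ 0.5894 -0.2498  0.2029] F [-0.86  0.47 -0.19] grip 0.006 zaxis [-3.5e-03  4.0e-04 -1.0e+00] travel [-0.0025  0.0006  0.0929]
[315.21461187 215.50228311] [ 13  14  17  16 219] [324.92436975 182.84033613] [ 16  18  13  11 119] [0.46603855 0.02289522 0.06989048]
```

View pics/pair2.png

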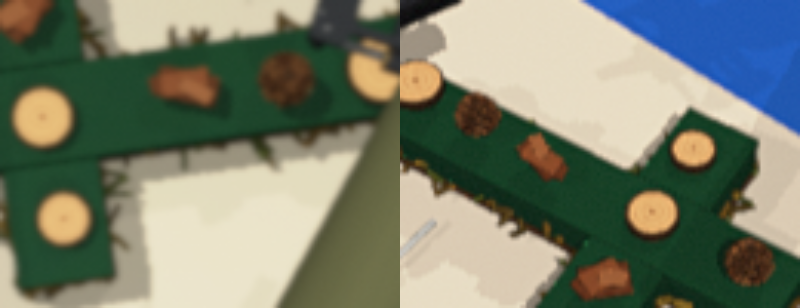

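The small slice, at (65,218) in the left crop and (692,150) in the right, now measures z ≈ 0.070, the same as the seated slice. Everything else is still standing. I'll lower the hand onto the large slice.

step_arm(
  commands=[
    {"travel":[-0.002,0,0.03],"turn":[0,0,0]},
    {"travel":[-0.002,0,0.06],"turn":[0,0,0]},
    {"travel":[-0.002,0,0.082],"turn":[0,0,0]},
    {"travel":[-0.002,0,0.09],"turn":[0,0,0]},
    {"travel":[-0.002,0,0.09],"turn":[0,0,0]},
  ],
)

```text
time: 6.7
position: [0.5918, -0.2476, 0.1132]
tool_rot: [-0.499, -3.099, -0.002]
ft_force: [1.0, -0.1, -0.5]
grip_width: 0.006
grip_force: 0.0
```

step_arm(
  commands=[
    {"travel":[0,0,0.003],"turn":[0,0,0]},
    {"travel":[0,0,0.006],"turn":[0,0,0]},
    {"travel":[0,0,0.009],"turn":[0,0,0]},
    {"travel":[0,0,0.012],"turn":[0,0,0]},
    {"travel":[0,0,0.012],"turn":[0,0,0]},
  ],
)

```text
time: 7.2
position: [0.5928, -0.2496, 0.1022]
tool_rot: [0.502, 3.101, 0.0]
ft_force: [-0.3, 0.2, 0.9]
grip_width: 0.004
grip_force: 0.5
```

step_arm(
  commands=[
    {"travel":[0,0,0.003],"turn":[0,0,0]},
    {"travel":[0,0,0.006],"turn":[0,0,0]},
    {"travel":[0,0,0.009],"turn":[0,0,0]},
    {"travel":[0,0,0.013],"turn":[0,0,0]},
    {"travel":[0,0,0.013],"turn":[0,0,0]},
  ],
)

```text
time: 7.7
position: [0.5928, -0.2496, 0.0886]
tool_rot: [0.502, 3.101, -0.0]
ft_force: [1.5, 1.6, 1.1]
grip_width: 0.007
grip_force: 0.9
```

step_arm(
  commands=[
    {"travel":[0,0,0.001],"turn":[0,0,0]},
    {"travel":[0,0,0.002],"turn":[0,0,0]},
    {"travel":[0,0,0.003],"turn":[0,0,0]},
    {"travel":[0,0,0.003],"turn":[0,0,0]},
  ],
)

```text
time: 8.1
position: [0.5928, -0.2496, 0.086]
tool_rot: [0.502, 3.101, -0.0]
ft_force: [1.5, -0.7, 2.2]
grip_width: 0.009
grip_force: 1.2
```

step_arm(
  commands=[
    {"travel":[0,0,0.0005],"turn":[0,0,0]},
    {"travel":[0,0,0.001],"turn":[0,0,0]},
    {"travel":[0,0,0.0015],"turn":[0,0,0]},
    {"travel":[0,0,0.0015],"turn":[0,0,0]},
  ],
)

```text
time: 8.5
position: [0.5928, -0.2496, 0.085]
tool_rot: [0.502, 3.101, 0.0]
ft_force: [0.3, 0.5, 6.2]
grip_width: 0.008
grip_force: 2.7
```

step_arm(
  commands=[
    {"travel":[0,0,0.0005],"turn":[0,0,0]},
    {"travel":[0,0,0.0007],"turn":[0,0,0]},
    {"travel":[0,0,0.0007],"turn":[0,0,0]},
  ],
)

```text
time: 8.8
position: [0.5928, -0.2496, 0.0846]
tool_rot: [0.502, 3.101, 0.0]
ft_force: [-0.3, 0.3, 6.7]
grip_width: 0.003
grip_force: 3.4
```

The large slice is seated too. I'll retreat up and sideways, away from the cross.

step_arm(
  commands=[
    {"travel":[0,0,-0.01],"turn":[0,0,0]},
    {"travel":[0,0,-0.035],"turn":[0,0,0]},
    {"travel":[0,0,-0.07],"turn":[0,0,0]},
    {"travel":[0,0,-0.11],"turn":[0,0,0]},
    {"travel":[0,0,-0.15],"turn":[0,0,0]},
  ],
)

```text
time: 9.3
position: [0.5914, -0.2493, 0.2346]
tool_rot: [-0.502, -3.099, -0.0]
ft_force: [-0.1, -0.2, -0.8]
grip_width: 0.007
grip_force: 0.0
```

step_arm(
  commands=[
    {"travel":[-0.012,-0.036,0],"turn":[0,0,0]},
    {"travel":[-0.024,-0.071,0],"turn":[0,0,0]},
    {"travel":[-0.036,-0.107,0],"turn":[0,0,0]},
    {"travel":[-0.047,-0.142,0],"turn":[0,0,0]},
    {"travel":[-0.047,-0.142,0],"turn":[0,0,0]},
  ],
)

```text
time: 9.8
position: [0.5881, -0.4058, 0.2329]
tool_rot: [-0.515, -3.095, 0.007]
ft_force: [-0.7, -1.3, -0.5]
grip_width: 0.004
grip_force: 0.0
```

```bash
python3 - <<'E'
from h import *
i=ctrl.get_image("top")[:,:,::-1].copy();j=ctrl.get_image("scene")[:,:,::-1].copy()
to(.5916,-.25,.11)
for u,w in(((419,167),(235,163)),((309,183),(312,204)),((316,216),(325,182))):
    a,sa=blob(i,u);b,sb=blob(j,w);print(a,sa,b,sb,tri(a,b).round(4))
cv2.imwrite("pics/pair3.png",np.hstack([cv2.resize(k[v-70:v+70,u-110:u+110],(400,255)) for k,u,v in((i,345,185),(j,280,195))]))
E
```

```text
t 9.9 p [ 0.591  -0.4001  0.233 ] F [0.05 0.33 0.59] grip 0.003 zaxis [-2.2e-03  8.0e-04 -1.0e+00] travel [0.0469 0.1425 0.1231]
[417.58789625 167.27089337] [ 10  12  22  21 347] [235.23888889 164.03333333] [ 14  17  17  13 180] [ 0.5915 -0.2504  0.07  ]
[308.46520147 182.52747253] [ 13  13  18  18 273] [311.48571429 203.46285714] [ 14  15  16  14 175] [0.5536 0.04   0.07  ]
[315.39622642 215.5       ] [ 14  14  16  16 212] [324.90677966 182.79661017] [ 16  18  13  11 118] [0.466  0.0225 0.0698]
```

View pics/pair3.png

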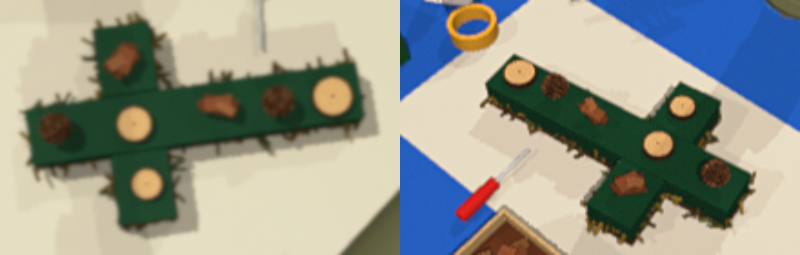

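All three slices, at (333,97), (134,124) and (147,184) in the left crop, now measure z ≈ 0.070. The chips and cones look unchanged, and the hand is clear.

```bash
python3 -c "
from bench import ctrl
print(ctrl.close_job())"
```

```text
the job is handed in; nothing more can be done
None
```

Both standing log slices are pressed flat: their tops measure level with the third slice. The chips and cones look unchanged, the hand is clear, and the job was handed in at about 10 s of the 40 s allowed.

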